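Put the leftover parts of an order back into their stock bins

TASK

The order is finished: put the five loose leftover parts on the dark mat (one long and two short slotted profiles, an angle bracket and a thumb screw) back into stock, each into the bin of the front row that already holds parts of its kind. Lay the profiles down lengthwise in their bins, parallel to the ones already there, and stand the bracket on its foot on the bin floor like the others; the thumb screw may stand or lie anywhere in its bin. Leave the half-built joint on the mat where it stands.

Things in the scene. Friction and masses are not known exactly. Their poses are not given: they have to be found in the camera images.
- long: The leftover long piece of slotted aluminium profile, 20 x 20 mm square section, 120 mm long, about 60 g, lying loose on the dark mat. Origin at the centre of its underside; x axis along its length, z up (its top is 20 mm above the origin).
- short_1: A leftover short piece of slotted aluminium profile, 20 x 20 mm square section, 60 mm long, about 30 g, lying loose on the dark mat. Origin at the centre of its underside; x axis along its length, z up (its top is 20 mm above the origin).
- short_2: A leftover short piece of slotted aluminium profile, 20 x 20 mm square section, 60 mm long, about 30 g, lying loose on the dark mat. Origin at the centre of its underside; x axis along its length, z up (its top is 20 mm above the origin). Identical to the other one.
- bracket: Leftover cast angle bracket, about 55 g, standing on its foot: 40 (x) by 36 (y) by 40 mm high. Foot 5 mm thick, upright leg 5 mm thick at the +x end, and on each side (y = +-18 mm) a triangular gusset from the leg's top down to the foot's -x end. Origin at the centre of its underside, z up. Its flat sides can be gripped across the 36 mm, near the leg (x from 0 to +20 mm).
- screw: Leftover steel M8 knurled thumb screw, about 60 g, standing upside down on its head on the mat: head 30 mm diameter and 10 mm high, collar 16 mm diameter from 10 to 18 mm, threaded shank 8 mm diameter up to 48 mm. Origin at the centre of the head's underside, z up along the shank.
- bin_long: Fixed open black stock bin, 150 (x) by 140 (y) mm, 3 mm walls 60 mm high; front lip (-x, to the robot) 35 mm. Origin: bench level under its centre; x to its back, y left. Floor at z 3 mm. Holds one layer of fixed 120 mm profiles along x, side by side with 5 mm gaps, filling its width; their tops are at z 23 mm, and a part put back lies on them.
- bin_short: Fixed open black stock bin, 150 (x) by 140 (y) mm, 3 mm walls 60 mm high; front lip (-x, to the robot) 35 mm. Origin: bench level under its centre; x to its back, y left. Floor at z 3 mm. Holds one layer of fixed 60 mm profiles along x, two rows of five with 5 mm gaps, filling its floor; their tops are at z 23 mm, and parts put back lie on them.
- bin_bracket: Fixed open black stock bin, 150 (x) by 140 (y) mm, 3 mm walls 60 mm high; front lip (-x, to the robot) 35 mm. Origin: bench level under its centre; x to its back, y left. Floor at z 3 mm. Holds three fixed brackets, 40 mm high, standing side by side in a row across it (x from +10 to +50 mm); the floor in front of them is bare.
- bin_screw: Fixed open black stock bin, 150 (x) by 140 (y) mm, 3 mm walls 60 mm high; front lip (-x, to the robot) 35 mm. Origin: bench level under its centre; x to its back, y left. Floor at z 3 mm. Holds six fixed thumb screws, lying and standing, in its rear part (x above -25 mm); the floor in front of them is bare.
- assembly: The half-built joint, which is not a leftover: an 85 mm length of the same profile lying on the mat with an angle bracket and a 52 mm upright piece of profile fixed on top, 72 mm high in all, about 150 g, loose. Origin at the centre of its underside, x axis along the lying profile (the upright is at +x), z up.
Not all that is in view belongs to the job. What is shaped like the short_2 but brown or purple is not meant.

How it is judged (in metres and radians):
At the end, for the whole second after the job is handed in: Each part lies released and at rest within the walls of the bin of its kind, below the rim (55 mm), the bracket on the floor; profiles level within 0.2 rad, along the bin's depth within 0.26 rad; bracket upright within 0.2 rad. The half-built joint stands within 15 mm of its start (x of long in the frame of bin_long between -0.03 and 0.03 m and y of long in the frame of bin_long between -0.065 and 0.065 m and z of long in the frame of bin_long between -0.003 and 0.055 m and linear speed of each of long, short_1, short_2, bracket, screw below 0.02 m/s and angular speed of each of long, short_1, short_2, bracket, screw below 0.3 rad/s and angle between the x axis of long and the x axis of bin_long, either way round below 0.26 rad and angle between long's own x axis and vertical between 1.37 and 1.77 rad and x of short_1 in the frame of bin_short between -0.06 and 0.06 m and y of short_1 in the frame of bin_short between -0.065 and 0.065 m and z of short_1 in the frame of bin_short between -0.003 and 0.055 m and angle between the x axis of each of short_1, short_2 and the x axis of bin_short, either way round below 0.26 rad and angle between short_1's own x axis and vertical between 1.37 and 1.77 rad and x of short_2 in the frame of bin_short between -0.06 and 0.06 m and y of short_2 in the frame of bin_short between -0.065 and 0.065 m and z of short_2 in the frame of bin_short between -0.003 and 0.055 m and angle between short_2's own x axis and vertical between 1.37 and 1.77 rad and x of bracket in the frame of bin_bracket between -0.07 and 0.07 m and y of bracket in the frame of bin_bracket between -0.065 and 0.065 m and z of bracket in the frame of bin_bracket between -0.003 and 0.015 m and angle between bracket's own z axis and vertical below 0.2 rad and x of screw in the frame of bin_screw between -0.07 and 0.07 m and y of screw in the frame of bin_screw between -0.065 and 0.065 m and z of screw in the frame of bin_screw between -0.003 and 0.055 m and distance of assembly from where it was at the start of the episode below 0.015 m and angle between assembly's own z axis and vertical below 0.15 rad); the robot touches nothing.
It fails at once if the half-built joint is moved or knocked over (distance of assembly from where it was at the start of the episode above 0.02 m or angle between assembly's own z axis and vertical above 0.3 rad).
It also fails if it takes over 131 s, if anything falls off the work surface, if the arm or the gripper's body presses on something with over 40 N, if the wrist force passes 120 N, or if a joint passes its speed limit or range.

ROBOT

A 6-joint arm with a two-finger parallel gripper is mounted at the origin on the work surface. World frame = base frame: x ahead of the robot, y to its left, z up, the work surface at z = 0. Lengths are in mm, angles in rad, forces in N, time in s.
With the tool pointing down it reaches from about 350 to 975 mm from the base axis. Payload 7.1 kg.
Tool frame: the origin (TCP) lies at the very end of the fingers, on their centre line; the grasp point (between the pads) lies 19 mm behind it; z points along the fingers, y is the line along which they close (so a half turn about z gives the same grasp; the last joint's range is limited). The gripper opens to 88 mm and grips with 3 to 60 N. Pads are 20 mm wide; open, the fingers measure 115 mm over their backs; the gripper's body (75 mm by 178 mm) begins 61 mm behind the grasp point.
Start: joints at [-1.232, 0.423, 1.63, -0, 1.089, -0.019], TCP at [218.901, -585.395, 222.675] pointing down, gripper open.
Joint ranges: [-3, 3], [-0.9, 2.11], [0.09, 2.58], [-1.31, 4.45], [0.11, 2.69], [-2.54, 2.54]. Speed limits (rad/s): [2.39, 2.39, 3.01, 3.14, 3.14, 3.14].

INTERFACE

Orientations are given as a rotation vector (axis times angle).
In Python, from workcell import sensors, imaging, close_job gives the robot as it stands. The module is installed in compiled form; this text tells all that it offers.
- The arm moves only by the tool servo_tool, never from a script. Its argument "steps" is a list of rows, each a list of 3 entries, a list of its own where there are three numbers: the shift along the world's x, y, z in m, then the turn, a rotation vector about the world's x, y, z in degrees, then the opening, from -1 (shut) to 1 (fully open). A call has exactly 8 rows; each row shifts and turns the commanded pose from where the row before left it; what a row does not reach is not made up. A row lasts 1/12 s, in which the tool goes at most 41.7 mm and 7.16 degrees, less where a joint would pass 70% of its speed; a pose out of reach is approached as far as the arm can. A call is refused whole if a number of a shift passes 0.0417 or a number of a turn 7.16, either way. A call with a gripper value outside its range is refused whole. The fingers move at their own pace and stop on an object; the grip force is fixed at half the most. Time passes only in rows, so rows that do not move let the fingers close, or fill a call up. It gives the time, the measured TCP pose, the force, the opening and the grip force at its end, in the units of the state.
- sensors.get_obs(): the state, without advancing time (a new reading comes with each control period).
- imaging.get_image(name): name is "scene" or "top" or "wrist"; returns a dict with "color" (480x640x3 uint8, blue, green, red), "range_z" (480x640 float32, mm along the optical axis (not along the pixel's ray), 0 where there is no reading), "vertical_fov" (degrees; the focal length in pixels is half the picture's height over the tangent of half this angle, whatever the lens; pixels are square), "cx", "cy" (the principal point, pixels), "rvec" (rotation vector, rad) and "tvec" (3), from world to camera coordinates, as OpenCV has them; the wrist camera has in their place "tool_from_camera" (4x4, takes a point from camera to tool coordinates, whose origin is the TCP and whose axes are the flange's). Camera axes: x right, y down, z forward; pixel columns grow to the right and rows downward; lengths in mm; the calibration is good to about 2 mm. A picture is of the moment at which its call begins: read the wrist's pose just before it.
- close_job(): hands the job in; it is judged then, once.
The state is a dict: "t": time; "qpos": joint angles; "qvel": joint speeds; "joint_torque": joint torques, N m; "ee_pos": TCP position; "orientation": TCP orientation; "ft_force": force on the tool from outside, world axes, zero at the start; "moment": the same for the moment, N m; "width": finger opening in mm; "grasp_force": force on a finger pad.
Only numpy, scipy, OpenCV 4.12 (cv2) and the standard library are available. Lean on these libraries where they do the work, as an engineer would, in place of code of your own. Each camera call takes 0.05 s, during which the arm holds its last target. There are 200 camera calls.

## Working session

There is one attempt and no reset: what is moved stays moved. The work goes in short steps, Python scripts to look and compute and a tool call to move; the robot and the scene stay as the last step left them, time stands still between calls to the robot, and variables do not carry over. Pictures are saved under pics/ and viewed, at most 14 in all, crops included, and the job is handed in when it is done.

Besides the shell and the picture viewer there is one more tool, called after ">>>" in YAML: its name, and indented under it one key for each argument. servo_tool: Moves the arm, as the interface text tells. Its arguments: {"type":"object","properties":{"steps":{"type":"array"}},"required":["steps"]}

```bash
mkdir -p pics; cat > h.py <<'E'
import numpy as np, cv2
from workcell import sensors, imaging, close_job
from scipy.spatial.transform import Rotation as R
def cam(name):
    o=sensors.get_obs(); d=imaging.get_image(name)
    f=240/np.tan(np.radians(d['vertical_fov'])/2)
    if name=='wrist':
        T=np.eye(4);T[:3,:3]=R.from_rotvec(o['orientation']).as_matrix();T[:3,3]=o['ee_pos']
        W=T@np.array(d['tool_from_camera'])
    else:
        C=np.eye(4);C[:3,:3]=R.from_rotvec(np.ravel(d['rvec'])).as_matrix();C[:3,3]=np.ravel(d['tvec']);W=np.linalg.inv(C)
    return d,f,W
def cloud(d,f,W):
    v,u=np.mgrid[:480,:640];z=d['range_z'].astype(float)
    P=np.stack([(u-d['cx'])/f*z,(v-d['cy'])/f*z,z],-1)
    P=P@W[:3,:3].T+W[:3,3];P[z<=0]=np.nan
    return P
def proj(d,f,W,p):
    c=(np.asarray(p,float)-W[:3,3])@W[:3,:3];return c[...,0]/c[...,2]*f+d['cx'],c[...,1]/c[...,2]*f+d['cy']
E
python3 - <<'E'
from h import *
for n in ('scene','top'):
    d,f,W=cam(n);cv2.imwrite(f'pics/{n}0.png',d['color']);P=cloud(d,f,W);np.savez(f'{n}0.npz',P=P,c=d['color'])
    print(n,f,W[:3,3],np.nanmin(P,(0,1)),np.nanmax(P,(0,1)),np.isnan(P[...,0]).mean())
o=sensors.get_obs();print(o['t'],o['orientation'],o['width'],o['ee_pos'])
E
```

```text
scene 478.64655647161953 [944.03138824 465.50584503 570.30880385] [-2492.20948167 -2133.5633434   -766.13839455] [1104.32413593  515.35792703  441.73450921] 0.0038834635416666666
top 485.7009383957183 [333.62496298 -82.04040532 936.21344257] [   16.36938844 -1315.08533397  -761.77415659] [1485.62587762  551.51011006  571.18447208] 0.004244791666666667
0.1 [-3.09007657e+00 -5.58790679e-01  3.39596633e-04] 87.78538284249998 [ 218.74615748 -584.91262925  221.98380272]
```

View pics/scene0.png

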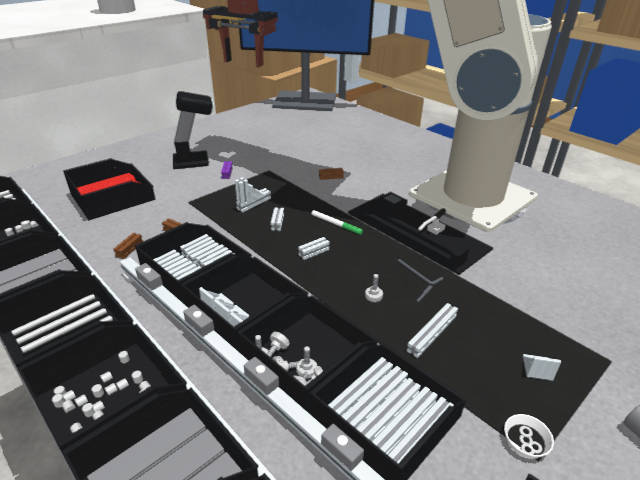

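View pics/top0.png

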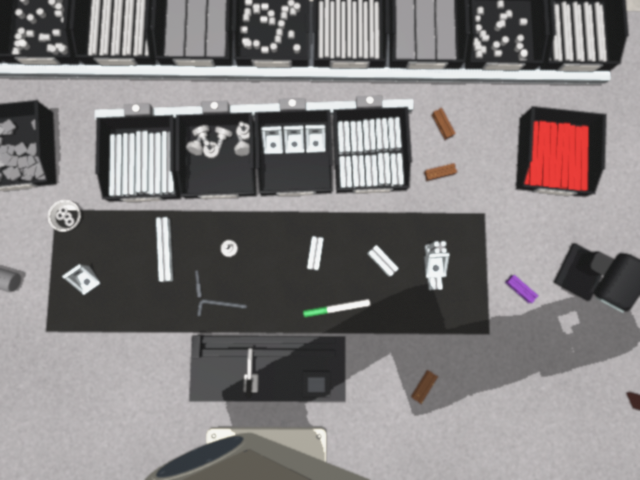

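The top view shows five leftovers on the mat: long profile (164,249), screw (229,248), shorts (315,252) and (383,260), and bracket (81,279). The half-built joint is at (436,265). The bins, left to right, are long (138,160), screw (218,155), bracket (295,155) and short (372,150). Brown and purple pieces lie off the mat and are decoys.

```bash
python3 - <<'E'
from h import *
a=np.load('top0.npz');P=a['P'];c=a['c']
def reg(n,u0,v0,u1,v1,zlo,zhi,dark=False):
    p=P[v0:v1,u0:u1].reshape(-1,3);col=c[v0:v1,u0:u1].reshape(-1,3).astype(int)
    m=(p[:,2]>zlo)&(p[:,2]<zhi)
    if not dark:m&=col.min(1)>110
    q=p[m]
    r=cv2.minAreaRect(q[:,:2].astype(np.float32))
    _,_,vt=np.linalg.svd(q[:,:2]-q[:,:2].mean(0),full_matrices=False)
    print(n,len(q),'mean',q.mean(0).round(1),'rect',np.round(r[0],1),np.round(r[1],1),round(r[2],1),'pca',np.degrees(np.arctan2(vt[0,1],vt[0,0])).round(1))
reg('long',145,205,185,295,14,26)
reg('s1',300,225,332,280,14,26)
reg('s2',360,235,408,285,14,26)
reg('screw',210,230,250,268,5,15);reg('screwtop',210,230,250,268,40,55)
reg('brk',55,255,110,300,3,50);reg('brktop',55,255,110,300,33,50)
reg('asm',415,230,460,300,10,90);reg('asmtop',415,230,460,300,65,80)
for n,u0,u1 in(('bl',96,178),('bs',178,258),('bb',258,334),('bsh',334,412)):
    reg(n,u0,100,u1,202,50,63,True)
for n,u0,u1 in(('bl',104,174),('bs',184,254),('bb',262,330),('bsh',338,406)):reg(n+' content',u0,118,u1,190,8,46)
m=(P[...,0]>150)&(P[...,0]<750);print('mat z',np.nanmedian(P[300:325,60:180,2]))
E
```

```text
long 718 mean [436.2 200.   21.2] rect [437. 200.] [119.9  21.3] 5.2 pca -174.6
s1 335 mean [430.6 -86.4  21.3] rect [430.9 -86.4] [19.9 59.8] 81.7 pca 171.4
s2 341 mean [ 417.  -215.3   21.2] rect [ 417.2 -215.4] [59.6 20.3] 42.3 pca -136.5
screw 133 mean [439.   77.2  11.6] rect [440.3  78.2] [29.2 29.1] 64.7 pca 136.5
screwtop 20 mean [440.   77.7  48.6] rect [439.8  77.7] [7.7 6.5] 4.3 pca 155.8
brk 579 mean [379.3 351.1  16.8] rect [379.5 359.1] [56.7 52.3] 37.1 pca -116.6
brktop 99 mean [391.8 357.6  39.6] rect [391.1 358. ] [ 9.6 36.5] 33.4 pca 126.3
asm 817 mean [ 409.5 -311.2   39.6] rect [ 406.4 -312.3] [82.1 37.5] 1.9 pca -173.0
asmtop 129 mean [ 436.5 -309.2   72.8] rect [ 435.1 -308.6] [23.1 31.1] 4.2 pca -52.1
bl 1119 mean [653.8 247.1  57.1] rect [636.2 248.1] [150.9 152.9] 2.7 pca 86.1
bs 974 mean [664.2  84.5  57.1] rect [641.2  97.3] [153.6 148.6] 1.5 pca -110.1
bb 737 mean [677.5 -58.3  56.6] rect [644.1 -48.7] [154.2 142.1] 1.0 pca -114.2
bsh 790 mean [ 672.7 -192.7   57.4] rect [ 653.  -192.2] [140.7 144.4] 1.8 pca -88.2
bl content 3270 mean [606.  253.4  20.6] rect [608.9 249.8] [116.7 136.8] 1.0 pca 67.8
bs content 961 mean [649.5 103.1  20. ] rect [653.7 105.3] [ 64.  121.9] 6.4 pca 97.0
bb content 867 mean [658.7 -42.7  23.1] rect [652.6 -43.6] [ 41.2 119.3] 2.8 pca 92.4
bsh content 3403 mean [ 626.9 -193.1   20.7] rect [ 627.1 -192.9] [149.6 120.2] 2.6 pca 175.7
mat z 2.133304792654485
```

>>> servo_tool:
  steps:
    - [[0.014, 0.026, -0.008], [0, 0, 1.6], 0.2]
    - [[0.014, 0.026, -0.008], [0, 0, 1.6], 0.2]
    - [[0.014, 0.026, -0.008], [0, 0, 1.6], 0.2]
    - [[0.014, 0.026, -0.008], [0, 0, 1.6], 0.2]
    - [[0.014, 0.026, -0.008], [0, 0, 1.6], 0.2]
    - [[0.014, 0.026, -0.008], [0, 0, 1.6], 0.2]
    - [[0.014, 0.026, -0.008], [0, 0, 1.6], 0.2]
    - [[0.014, 0.026, -0.008], [0, 0, 1.6], 0.2]

```text
t: 0.77
ee_pos: [331.2, -376.0, 158.2]
orientation: [-3.009, -0.902, 0.0]
ft_force: [0.1, 0.2, -0.0]
width: 52.9
grasp_force: 0.0
```

>>> servo_tool:
  steps:
    - [[0.014, 0.026, -0.008], [0, 0, 1.6], 0.2]
    - [[0.014, 0.026, -0.008], [0, 0, 1.6], 0.2]
    - [[0.014, 0.026, -0.008], [0, 0, 1.6], 0.2]
    - [[0.014, 0.026, -0.008], [0, 0, 1.6], 0.2]
    - [[0.014, 0.026, -0.008], [0, 0, 1.6], 0.2]
    - [[0.014, 0.026, -0.008], [0, 0, 1.6], 0.2]
    - [[0, 0, 0], [0, 0, 0], 0.2]
    - [[0, 0, 0], [0, 0, 0], 0.2]

```text
t: 1.43
ee_pos: [415.0, -220.1, 110.1]
orientation: [-2.921, -1.153, 0.002]
ft_force: [0.2, -0.4, -0.3]
width: 52.7
grasp_force: 0.0
```

```bash
cat >> h.py <<'E'
def st():
    o=sensors.get_obs();M=R.from_rotvec(o['orientation']).as_matrix()
    print('t',round(o['t'],2),'tcp',np.round(o['ee_pos'],1),'close',np.degrees(np.arctan2(M[1,1],M[0,1])).round(1),'tilt',np.round(M[:,2],3),'w',round(o['width'],1),'F',np.round(o['ft_force'],1),'q',np.round(o['qpos'],2),'g',round(o['grasp_force'],1))
E
python3 - <<'E'
from h import *
st()
d,f,W=cam('wrist');cv2.imwrite('pics/w1.png',d['color']);P=cloud(d,f,W)
m=(d['color'].min(2)>110)&(P[...,2]>14)&(P[...,2]<26)
n,l,s,c=cv2.connectedComponentsWithStats(m.astype(np.uint8))
for i in range(1,n):
    if s[i,4]>1500:
        q=P[l==i];print(s[i],q.mean(0).round(1),cv2.minAreaRect(q[:,:2].astype(np.float32)))
E
```

```text
t 1.43 tcp [ 415.  -220.1  110.1] close -46.9 tilt [-0.001  0.001 -1.   ] w 52.7 F [ 0.2 -0.4 -0.3] q [-0.51  0.38  2.04 -0.    0.72  0.31] g 0.0
[ 453    0   71   53 1911] [ 576.7 -196.6   23. ] ((580.0879516601562, -195.6536407470703), (35.20307159423828, 20.057767868041992), 2.631371259689331)
[ 485    0   97   78 3187] [ 589.8 -220.3   22.9] ((593.8203735351562, -219.89002990722656), (53.55991744995117, 20.676536560058594), 3.347221851348877)
[ 510    1  105  108 4136] [ 596.3 -244.1   22.9] ((596.3832397460938, -244.69882202148438), (61.031341552734375, 20.782014846801758), 2.7442400455474854)
[ 133   32   95   94 3780] [431.7 -88.1  22.7] ((430.90081787109375, -87.44381713867188), (20.670068740844727, 59.79330062866211), 81.6406021118164)
[ 305  191   31   87 2540] [ 418.8 -215.5   23. ] ((417.6170349121094, -216.34063720703125), (59.96308898925781, 19.772109985351562), 43.69108581542969)
```

View pics/w1.png

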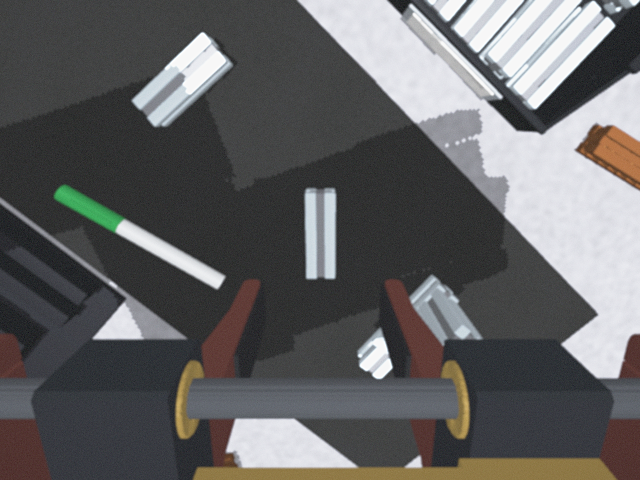

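Wrist view: short piece centred at (320,232), aligned with the fingers, joint at (430,320) clear of them. Descend and grip.

>>> servo_tool:
  steps:
    - [[0.0025, 0.0045, -0.015], [0, 0, 0.4], 0.1]
    - [[0, 0, -0.018], [0, 0, 0], 0.1]
    - [[0, 0, -0.018], [0, 0, 0], 0.1]
    - [[0, 0, -0.018], [0, 0, 0], 0.1]
    - [[0, 0, -0.018], [0, 0, 0], 0.1]
    - [[0, 0, -0.012], [0, 0, 0], 0.1]
    - [[0, 0, -0.006], [0, 0, 0], 0.1]
    - [[0, 0, 0], [0, 0, 0], -1]

```text
t: 2.15
ee_pos: [416.5, -217.6, 4.8]
orientation: [-2.92, -1.156, 0.002]
ft_force: [-0.5, -0.1, 1.1]
width: 44.4
grasp_force: 0.0
```

>>> servo_tool:
  steps:
    - [[0, 0, 0], [0, 0, 0], -1]
    - [[0, 0, 0], [0, 0, 0], -1]
    - [[0, 0, 0], [0, 0, 0], -1]
    - [[0, 0, 0], [0, 0, 0], -1]
    - [[0, 0, 0], [0, 0, 0], -1]
    - [[0, 0, 0], [0, 0, 0], -1]
    - [[0, 0, 0], [0, 0, 0], -1]
    - [[0, 0, 0.01], [0, 0, 0], -1]

```text
t: 2.82
ee_pos: [416.8, -216.5, 15.3]
orientation: [-2.919, -1.159, 0.002]
ft_force: [0.6, -0.1, 0.2]
width: 19.8
grasp_force: 30.0
```

>>> servo_tool:
  steps:
    - [[0, 0, 0.03], [0, 0, 0], -1]
    - [[0, 0, 0.03], [0, 0, 0], -1]
    - [[0.01, 0, 0.03], [0, 0, -4], -1]
    - [[0.03, 0, 0.01], [0, 0, -6], -1]
    - [[0.035, 0, 0], [0, 0, -6], -1]
    - [[0.035, 0, 0], [0, 0, -6], -1]
    - [[0.035, -0.001, 0], [0, 0, -6], -1]
    - [[0.035, -0.001, 0], [0, 0, -6], -1]

```text
t: 3.48
ee_pos: [598.9, -218.5, 116.8]
orientation: [3.132, 0.247, 0.001]
ft_force: [0.1, 0.2, -0.4]
width: 19.8
grasp_force: 30.0
```

>>> servo_tool:
  steps:
    - [[0.03, 0, 0], [0, 0, -6], -1]
    - [[0, 0, 0], [0, 0, -1], -1]
    - [[0, 0, -0.02], [0, 0, 0], -1]
    - [[0, 0, -0.02], [0, 0, 0], -1]
    - [[0, 0, -0.02], [0, 0, 0], -1]
    - [[0, 0, -0.01], [0, 0, 0], -1]
    - [[0, 0, -0.008], [0, 0, 0], -1]
    - [[0, 0, 0], [0, 0, 0], -1]

```text
t: 4.15
ee_pos: [626.2, -218.5, 36.5]
orientation: [-3.14, -0.063, 0.004]
ft_force: [0.1, 1.0, -1.0]
width: 19.6
grasp_force: 30.0
```

```bash
python3 -c "from h import *;st()"
```

```text
t 4.15 tcp [ 626.2 -218.5   36.5] close -87.7 tilt [-0.002  0.001 -1.   ] w 19.6 F [ 0.1  1.  -1. ] q [-0.35  0.71  1.62  0.    0.81  1.18] g 30.0
```

>>> servo_tool:
  steps:
    - [[0, 0, -0.003], [0, 0, 0], -1]
    - [[0, 0, -0.003], [0, 0, 0], -1]
    - [[0, 0, -0.0015], [0, 0, 0], -1]
    - [[0, 0, 0], [0, 0, 0], -1]
    - [[0, 0, 0], [0, 0, 0], -0.25]
    - [[0, 0, 0], [0, 0, 0], -0.25]
    - [[0, 0, 0], [0, 0, 0], -0.25]
    - [[0, 0, 0.005], [0, 0, 0], -0.25]

```text
t: 4.82
ee_pos: [626.8, -218.7, 34.7]
orientation: [-3.14, -0.063, 0.002]
ft_force: [-0.3, -0.5, -0.1]
width: 32.5
grasp_force: 0.0
```

>>> servo_tool:
  steps:
    - [[0, 0, 0.01], [0, 0, 0], -0.25]
    - [[0, 0, 0.02], [0, 0, 0], -0.25]
    - [[0, 0, 0.03], [0, 0, 0], -0.25]
    - [[-0.02, 0.013, 0.015], [0, 0, -1], 0.1]
    - [[-0.03, 0.02, 0], [0, 0, -2], 0.1]
    - [[-0.03, 0.02, 0], [0, 0, -2], 0.1]
    - [[-0.03, 0.02, 0], [0, 0, -2], 0.1]
    - [[-0.03, 0.02, 0], [0, 0, -2], 0.1]

```text
t: 5.48
ee_pos: [486.3, -125.3, 111.3]
orientation: [3.136, -0.187, 0.003]
ft_force: [0.5, -0.6, -0.1]
width: 48.5
grasp_force: 0.0
```

>>> servo_tool:
  steps:
    - [[-0.03, 0.02, 0], [0, 0, -2], 0.1]
    - [[-0.025, 0.018, 0], [0, 0, 0], 0.1]
    - [[0, 0, 0], [0, 0, 0], 0.1]
    - [[0, 0, 0], [0, 0, 0], 0.1]
    - [[0, 0, 0], [0, 0, 0], 0.1]
    - [[0, 0, 0], [0, 0, 0], 0.1]
    - [[0, 0, 0], [0, 0, 0], 0.1]
    - [[0, 0, 0], [0, 0, 0], 0.1]

```text
t: 6.15
ee_pos: [433.3, -88.4, 110.2]
orientation: [3.132, -0.239, 0.001]
ft_force: [0.2, 0.1, -0.1]
width: 48.3
grasp_force: 0.0
```

```bash
cat >> h.py <<'E'
def blobs(name,lo=14,hi=30,mn=1500,png=None):
    d,f,W=cam(name);P=cloud(d,f,W)
    if png:cv2.imwrite(png,d['color'])
    m=(d['color'].min(2)>110)&(P[...,2]>lo)&(P[...,2]<hi)
    n,l,s,c=cv2.connectedComponentsWithStats(m.astype(np.uint8))
    for i in range(1,n):
        if s[i,4]>mn:
            q=P[l==i];r=cv2.minAreaRect(q[:,:2].astype(np.float32));print(s[i],q.mean(0).round(1),np.round(r[0],1),np.round(r[1],1),round(r[2],1))
    return d,f,W,P
E
python3 - <<'E'
from h import *
st()
blobs('wrist',png='pics/w2.png');print('high');blobs('wrist',35,50,800)
E
```

```text
t 6.15 tcp [433.3 -88.4 110.2] close -98.7 tilt [ 0.001 -0.    -1.   ] w 48.3 F [ 0.2  0.1 -0.1] q [-0.23  0.35  2.1   0.    0.69  1.49] g 0.0
[ 305  202   31   86 2502] [432.3 -88.   22.9] [430.9 -87.6] [19.9 60.1] 81.9
high
```

View pics/w2.png

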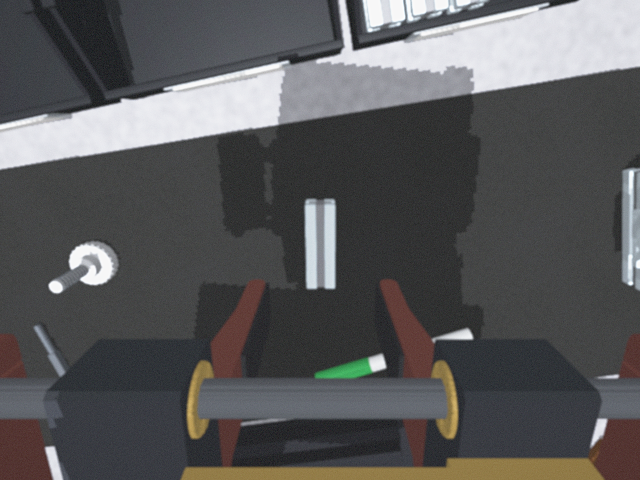

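Short piece at (320,243), centred between the fingers. Grip it, then put it at bin y +25.

>>> servo_tool:
  steps:
    - [[-0.0024, 0.0008, -0.015], [0, 0, 0.3], 0.1]
    - [[0, 0, -0.018], [0, 0, 0], 0.1]
    - [[0, 0, -0.018], [0, 0, 0], 0.1]
    - [[0, 0, -0.018], [0, 0, 0], 0.1]
    - [[0, 0, -0.018], [0, 0, 0], 0.1]
    - [[0, 0, -0.012], [0, 0, 0], 0.1]
    - [[0, 0, -0.006], [0, 0, 0], 0.1]
    - [[0, 0, 0], [0, 0, 0], -1]

```text
t: 6.92
ee_pos: [429.6, -87.1, 4.1]
orientation: [-3.133, 0.23, 0.003]
ft_force: [-1.4, -0.3, -0.1]
width: 45.0
grasp_force: 0.0
```

>>> servo_tool:
  steps:
    - [[0, 0, 0], [0, 0, 0], -1]
    - [[0, 0, 0], [0, 0, 0], -1]
    - [[0, 0, 0], [0, 0, 0], -1]
    - [[0, 0, 0], [0, 0, 0], -1]
    - [[0, 0, 0], [0, 0, 0], -1]
    - [[0, 0, 0], [0, 0, 0], -1]
    - [[0, 0, 0.03], [0, 0, 0], -1]
    - [[0, 0, 0.03], [0, 0, 0], -1]

```text
t: 7.58
ee_pos: [428.3, -86.7, 64.5]
orientation: [-3.132, 0.23, 0.008]
ft_force: [0.6, -0.5, 0.9]
width: 19.6
grasp_force: 30.0
```

```bash
python3 -c "from h import *;st()"
```

```text
t 7.58 tcp [428.3 -86.7  64.5] close -98.4 tilt [-0.005  0.001 -1.   ] w 19.6 F [ 0.6 -0.5  0.9] q [-0.23  0.44  2.13  0.    0.58  1.49] g 30.0
```

>>> servo_tool:
  steps:
    - [[0, 0, 0.025], [0, 0, 0], -1]
    - [[0, 0, 0.02], [0, 0, 0], -1]
    - [[0.032, -0.013, 0], [0, 0, 2], -1]
    - [[0.032, -0.013, 0], [0, 0, 2], -1]
    - [[0.032, -0.013, 0], [0, 0, 2], -1]
    - [[0.032, -0.013, 0], [0, 0, 2], -1]
    - [[0.032, -0.013, 0], [0, 0, 2], -1]
    - [[0.032, -0.013, 0], [0, 0, 0.9], -1]

```text
t: 8.25
ee_pos: [623.1, -165.6, 110.1]
orientation: [-3.141, -0.071, 0.001]
ft_force: [1.6, 0.8, -0.4]
width: 19.8
grasp_force: 30.0
```

>>> servo_tool:
  steps:
    - [[0.005, -0.004, 0], [0, 0, 0], -1]
    - [[0, 0, -0.02], [0, 0, 0], -1]
    - [[0, 0, -0.02], [0, 0, 0], -1]
    - [[0, 0, -0.02], [0, 0, 0], -1]
    - [[0, 0, -0.01], [0, 0, 0], -1]
    - [[0, 0, -0.004], [0, 0, 0], -1]
    - [[0, 0, 0], [0, 0, 0], -1]
    - [[0, 0, 0], [0, 0, 0], -1]

```text
t: 8.92
ee_pos: [627.2, -169.1, 36.8]
orientation: [3.141, 0.068, 0.001]
ft_force: [-0.3, -0.2, -0.5]
width: 20.0
grasp_force: 30.0
```

```bash
python3 -c "from h import *;st()"
```

```text
t 8.92 tcp [ 627.2 -169.1   36.8] close -87.5 tilt [ 0.001 -0.    -1.   ] w 20.0 F [-0.3 -0.2 -0.5] q [-0.28  0.7   1.66  0.    0.78  1.25] g 30.0
```

>>> servo_tool:
  steps:
    - [[0, 0, -0.004], [0, 0, 0], -1]
    - [[0, 0, -0.003], [0, 0, 0], -1]
    - [[0, 0, -0.001], [0, 0, 0], -1]
    - [[0, 0, 0], [0, 0, 0], -1]
    - [[0, 0, 0], [0, 0, 0], -0.25]
    - [[0, 0, 0], [0, 0, 0], -0.25]
    - [[0, 0, 0], [0, 0, 0], -0.25]
    - [[0, 0, 0.005], [0, 0, 0], -0.25]

```text
t: 9.58
ee_pos: [626.4, -169.0, 32.6]
orientation: [-3.14, -0.068, 0.002]
ft_force: [-0.4, 0.9, -0.3]
width: 32.7
grasp_force: 0.0
```

>>> servo_tool:
  steps:
    - [[0, 0, 0.015], [0, 0, 0], -0.25]
    - [[0, 0, 0.03], [0, 0, 0], -0.25]
    - [[0, 0, 0.032], [0, 0, 0], -0.25]
    - [[-0.016, 0.031, 0], [0, 0, 1], 0.1]
    - [[-0.016, 0.031, 0], [0, 0, 1], 0.1]
    - [[-0.016, 0.031, 0], [0, 0, 0.9], 0.1]
    - [[-0.016, 0.031, 0], [0, 0, 0], 0.1]
    - [[-0.016, 0.031, 0], [0, 0, 0], 0.1]

```text
t: 10.25
ee_pos: [546.6, -13.0, 111.8]
orientation: [3.138, 0.147, 0.003]
ft_force: [1.0, -0.3, 0.8]
width: 47.9
grasp_force: 0.0
```

>>> servo_tool:
  steps:
    - [[-0.016, 0.031, 0], [0, 0, 0], 0.1]
    - [[-0.016, 0.031, 0], [0, 0, 0], 0.1]
    - [[-0.016, 0.031, 0], [0, 0, 0], 0.1]
    - [[-0.016, 0.031, 0], [0, 0, 0], 0.1]
    - [[-0.016, 0.031, 0], [0, 0, 0], 0.1]
    - [[-0.016, 0.031, 0], [0, 0, 0], 0.1]
    - [[-0.015, 0.028, 0], [0, 0, 0], 0.1]
    - [[0, 0, 0], [0, 0, 0], 0.1]

```text
t: 10.92
ee_pos: [434.2, 203.5, 111.5]
orientation: [-3.137, -0.154, -0.001]
ft_force: [0.1, -0.1, -0.7]
width: 48.5
grasp_force: 0.0
```

```bash
python3 - <<'E'
from h import *
st()
blobs('wrist',png='pics/w3.png');print('top')
d,f,W,P=blobs('top',36,52,80,png='pics/top1.png')
E
```

```text
t 10.92 tcp [434.2 203.5 111.5] close -84.4 tilt [ 0.001  0.001 -1.   ] w 48.5 F [ 0.1 -0.1 -0.7] q [0.41 0.39 2.02 0.   0.73 1.88] g 0.0
[ 163    0   40   63 2292] [555.3 296.6  22.6] [555.8 297.3] [33.8 20.5] 2.8
[ 207    0   37   63 2245] [557.8 271.9  22.7] [558.5 272.6] [33.8 20.6] 2.5
[ 251    0   35   58 1987] [561.5 247.3  22.9] [561.6 247.4] [30.1 19.7] 2.7
[ 293    0   36   69 2317] [561.1 222.6  23. ] [561.1 222.7] [36.  19.9] 2.9
[ 334    0   39   68 2265] [564.  197.8  23. ] [563.9 197.7] [35.1 20. ] 2.9
[ 313  150   31  170 4962] [440.2 200.1  23. ] [436.1 199.5] [120.4  19.8] 5.3
top
[ 48   0  14  17 123] [911.4 425.3  43.9] [915.7 426.9] [46.1 19.4] 29.8
[ 89   0  11  55 419] [870.4 348.3  45.5] [872.7 349.8] [119.8  22.7] 1.1
[ 99   0  13  55 416] [869.2 326.3  45.4] [871.7 327.8] [ 23.3 118.6] 89.5
[111   0  12  55 434] [869.6 304.3  45.4] [872.3 306. ] [ 22.4 119.8] 89.5
[122   0  12  55 435] [870.  282.6  45.1] [871.2 283.5] [ 23.1 119.9] 89.4
[133   0  12  55 430] [870.5 260.6  45.1] [871.6 261.7] [117.9  21.9] 0.2
[165   0  20  56 933] [867.8 189.4  49.3] [868.7
[... 2246 characters left out ...]
-300. ] [73.8  3.7] 89.8
[482  66  39   4 120] [ 793.8 -448.6   44.7] [ 794.3 -450. ] [ 5.2 73.8] 1.2
[561  67  37   4 127] [ 793.6 -600.5   45. ] [ 793.7 -601.7] [70.9  4. ] 89.6
[356  96  27  12 193] [ 720.4 -187.9   50. ] [ 720.7 -188.4] [50.2 21.5] 89.8
[279  98  27  13 186] [714.4 -42.2  50.3] [715.  -40.7] [21.5 50. ] 2.0
[202 101  27  12 182] [707.4 106.8  50.3] [708.  106.3] [22.1 49.3] 1.4
[124 103  29  13 177] [700.6 253.2  50.2] [701.  254.3] [21.1 49.9] 3.6
[353 135  12  31 324] [ 626.8 -169.    41.2] [ 627.  -169.2] [60.6 20.1] 2.4
[379 135  13  31 331] [ 626.9 -218.7   41.2] [ 627.1 -219.2] [59.6 20.6] 2.3
[246 350   6  40 123] [223.2  30.5  43. ] [218.4  30.5] [ 8.  66.7] 87.9
```

View pics/top1.png

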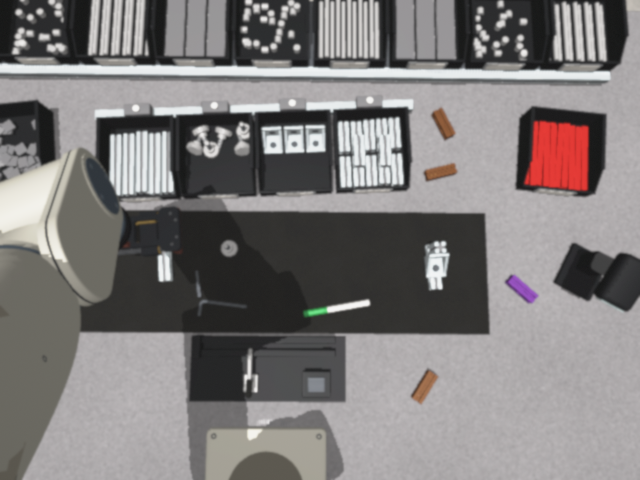

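Both shorts lie level in their bin at (359,150) and (385,150), with the joint untouched at (436,265). Now the long profile.

>>> servo_tool:
  steps:
    - [[0.002, -0.0035, -0.017], [0, 0, 0], 0.1]
    - [[0, 0, -0.018], [0, 0, 0], 0.1]
    - [[0, 0, -0.018], [0, 0, 0], 0.1]
    - [[0, 0, -0.018], [0, 0, 0], 0.1]
    - [[0, 0, -0.018], [0, 0, 0], 0.1]
    - [[0, 0, -0.012], [0, 0, 0], 0.1]
    - [[0, 0, -0.006], [0, 0, 0], 0.1]
    - [[0, 0, 0], [0, 0, 0], -1]

```text
t: 11.68
ee_pos: [438.8, 195.4, 3.6]
orientation: [3.138, 0.145, -0.0]
ft_force: [0.4, -0.2, -0.2]
width: 44.4
grasp_force: 0.0
```

>>> servo_tool:
  steps:
    - [[0, 0, 0], [0, 0, 0], -1]
    - [[0, 0, 0], [0, 0, 0], -1]
    - [[0, 0, 0], [0, 0, 0], -1]
    - [[0, 0, 0], [0, 0, 0], -1]
    - [[0, 0, 0], [0, 0, 0], -1]
    - [[0, 0, 0], [0, 0, 0], -1]
    - [[0, 0, 0.03], [0, 0, 0], -1]
    - [[0, 0, 0.03], [0, 0, 0], -1]

```text
t: 12.35
ee_pos: [436.2, 195.7, 62.3]
orientation: [3.136, 0.148, -0.008]
ft_force: [0.6, 0.3, -0.3]
width: 19.7
grasp_force: 30.0
```

```bash
python3 -c "from h import *;st()"
```

```text
t 12.35 tcp [436.2 195.7  62.3] close -84.6 tilt [-0.005 -0.002 -1.   ] w 19.7 F [ 0.6  0.3 -0.3] q [0.4  0.48 2.04 0.   0.63 1.87] g 30.0
```

>>> servo_tool:
  steps:
    - [[0, 0, 0.025], [0, 0, 0], -1]
    - [[0, 0, 0.025], [0, 0, 0], -1]
    - [[0.029, 0.009, 0], [0, 0, -1], -1]
    - [[0.029, 0.009, 0], [0, 0, -1], -1]
    - [[0.029, 0.009, 0], [0, 0, -0.9], -1]
    - [[0.029, 0.009, 0], [0, 0, 0], -1]
    - [[0.029, 0.009, 0], [0, 0, 0], -1]
    - [[0.027, 0.009, 0], [0, 0, 0], -1]

```text
t: 13.02
ee_pos: [611.0, 250.8, 112.9]
orientation: [3.141, 0.069, -0.001]
ft_force: [0.9, 0.1, -0.4]
width: 19.4
grasp_force: 30.0
```

>>> servo_tool:
  steps:
    - [[0, 0, 0], [0, 0, 0], -1]
    - [[0, 0, -0.02], [0, 0, 0], -1]
    - [[0, 0, -0.02], [0, 0, 0], -1]
    - [[0, 0, -0.02], [0, 0, 0], -1]
    - [[0, 0, -0.01], [0, 0, 0], -1]
    - [[0, 0, -0.004], [0, 0, 0], -1]
    - [[0, 0, 0], [0, 0, 0], -1]
    - [[0, 0, 0], [0, 0, 0], -1]

```text
t: 13.68
ee_pos: [610.2, 250.6, 39.8]
orientation: [-3.141, -0.069, -0.001]
ft_force: [0.2, -0.6, -0.2]
width: 19.5
grasp_force: 30.0
```

```bash
python3 -c "from h import *;st()"
```

```text
t 13.68 tcp [610.2 250.6  39.8] close -87.5 tilt [ 0.  0. -1.] w 19.5 F [ 0.2 -0.6 -0.2] q [0.37 0.7  1.63 0.   0.8  1.9 ] g 30.0
```

>>> servo_tool:
  steps:
    - [[0, 0, -0.006], [0, 0, 0], -1]
    - [[0, 0, -0.005], [0, 0, 0], -1]
    - [[0, 0, -0.0025], [0, 0, 0], -1]
    - [[0, 0, 0], [0, 0, 0], -1]
    - [[0, 0, 0], [0, 0, 0], -0.25]
    - [[0, 0, 0], [0, 0, 0], -0.25]
    - [[0, 0, 0], [0, 0, 0], -0.25]
    - [[0, 0, 0.005], [0, 0, 0], -0.25]

```text
t: 14.35
ee_pos: [609.5, 250.2, 30.2]
orientation: [3.14, 0.068, -0.002]
ft_force: [-0.7, 0.1, 0.6]
width: 33.3
grasp_force: 0.0
```

>>> servo_tool:
  steps:
    - [[0, 0, 0.02], [0, 0, 0], -0.25]
    - [[0, 0, 0.035], [0, 0, 0], -0.25]
    - [[0, 0, 0.035], [0, 0, 0], -0.25]
    - [[-0.025, 0.012, 0.01], [0, 0, 3.6], 0.6]
    - [[-0.025, 0.012, 0], [0, 0, 3.6], 0.6]
    - [[-0.025, 0.012, 0], [0, 0, 3.6], 0.6]
    - [[-0.025, 0.012, 0], [0, 0, 3.6], 0.6]
    - [[-0.025, 0.012, 0], [0, 0, 3.6], 0.6]

```text
t: 15.02
ee_pos: [484.0, 310.8, 131.5]
orientation: [-3.09, -0.563, -0.002]
ft_force: [-0.6, -0.5, -0.1]
width: 63.0
grasp_force: 0.0
```

>>> servo_tool:
  steps:
    - [[-0.025, 0.011, 0], [0, 0, 3.6], 0.6]
    - [[-0.025, 0.011, 0], [0, 0, 3.6], 0.6]
    - [[-0.025, 0.011, 0], [0, 0, 3.6], 0.6]
    - [[-0.024, 0.011, 0], [0, 0, 3.2], 0.6]
    - [[0, 0, 0], [0, 0, 0], 0.6]
    - [[0, 0, 0], [0, 0, 0], 0.6]
    - [[0, 0, 0], [0, 0, 0], 0.6]
    - [[0, 0, 0], [0, 0, 0], 0.6]

```text
t: 15.68
ee_pos: [387.1, 354.4, 131.0]
orientation: [-3.001, -0.93, -0.002]
ft_force: [-0.2, -0.6, 0.3]
width: 70.3
grasp_force: 0.0
```

```bash
python3 - <<'E'
from h import *
st()
blobs('wrist',36,50,300,png='pics/w4.png');print('all');blobs('wrist',3.5,50,300)
E
```

```text
t 15.68 tcp [387.1 354.4 131. ] close -55.6 tilt [ 0.001  0.001 -1.   ] w 70.3 F [-0.2 -0.6  0.3] q [ 0.72  0.41  1.92 -0.    0.82  1.69] g 0.0
[   0    0  166  168 3827] [384.7 520.1  37.5] [387.3 531. ] [118.9  21.7] 74.5
[ 592   64   48   78 1927] [562.3 250.5  42.6] [568.1 248.1] [41.8 22.1] 3.0
[294 227  53  14 526] [392.  358.7  42.5] [390.4 357.7] [ 8.5 35.5] 37.4
all
[   0    0  179  175 9296] [389.3 525.7  34.5] [386.9 530.2] [119.2  35.2] 74.5
[  508     0   132   181 13833] [571.1 267.3  25.2] [580.  249.6] [ 88.8 135.2] 2.9
[ 322   12   92  100 4883] [502.6 395.3   9.6] [499.3 394.1] [60.3 59.7] 49.1
[ 517  121  103   63 1286] [531.2 248.7  22.6] [532.  243.8] [ 3.4 84.2] 3.3
[ 293  216   54   54 2430] [380.8 350.6  20.5] [375.3 348.5] [43.6 39.6] 37.2
```

View pics/w4.png

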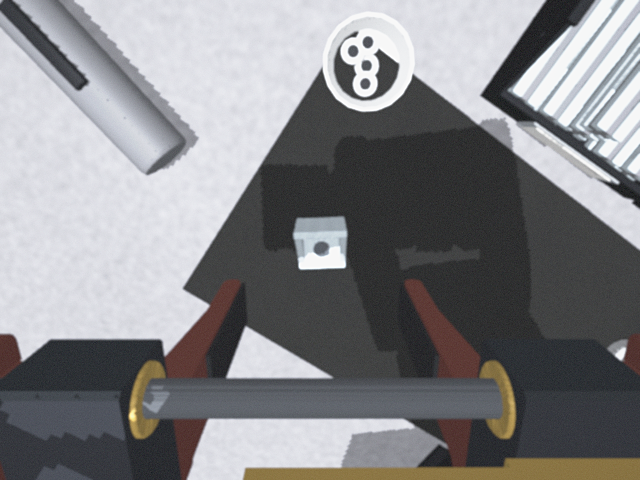

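Bracket at (320,243) between the fingers, leg edge at (320,232), yaw about 37°. Grip it near the leg.

>>> servo_tool:
  steps:
    - [[-0.002, -0.0005, -0.03], [0, 0, 1.5], 0.6]
    - [[0, 0, -0.03], [0, 0, 0], 0.6]
    - [[0, 0, -0.022], [0, 0, 0], 0.6]
    - [[0, 0, -0.018], [0, 0, 0], 0.6]
    - [[0, 0, -0.014], [0, 0, 0], 0.6]
    - [[0, 0, -0.008], [0, 0, 0], 0.6]
    - [[0, 0, -0.005], [0, 0, 0], 0.6]
    - [[0, 0, 0], [0, 0, 0], -1]

```text
t: 16.45
ee_pos: [384.5, 353.7, 3.8]
orientation: [2.988, 0.97, -0.001]
ft_force: [0.9, -0.1, 0.1]
width: 66.6
grasp_force: 0.0
```

>>> servo_tool:
  steps:
    - [[0, 0, 0], [0, 0, 0], -1]
    - [[0, 0, 0], [0, 0, 0], -1]
    - [[0, 0, 0], [0, 0, 0], -1]
    - [[0, 0, 0], [0, 0, 0], -1]
    - [[0, 0, 0], [0, 0, 0], -1]
    - [[0, 0, 0], [0, 0, 0], -1]
    - [[0, 0, 0], [0, 0, 0], -1]
    - [[0, 0, 0], [0, 0, 0], -1]

```text
t: 17.12
ee_pos: [384.2, 354.0, 3.9]
orientation: [-2.988, -0.971, -0.001]
ft_force: [0.2, -0.5, 4.8]
width: 36.0
grasp_force: 30.0
```

>>> servo_tool:
  steps:
    - [[0, 0, 0.02], [0, 0, 0], -1]
    - [[0, 0, 0.03], [0, 0, 0], -1]
    - [[0, 0, 0.03], [0, 0, 0], -1]
    - [[0, 0, 0.03], [0, 0, 0], -1]
    - [[0, 0, 0], [0, 0, 0], -1]
    - [[0, 0, 0], [0, 0, 0], -1]
    - [[0, 0, 0], [0, 0, 0], -1]
    - [[0, 0, 0], [0, 0, 0], -1]

```text
t: 17.78
ee_pos: [383.1, 353.2, 112.3]
orientation: [2.987, 0.971, -0.004]
ft_force: [-0.4, -0.2, -0.4]
width: 35.6
grasp_force: 30.0
```

```bash
python3 - <<'E'
from h import *
st()
blobs('top',30,50,150) if 0 else None
d,f,W=cam('wrist');cv2.imwrite('pics/w5.png',d['color'])
P=cloud(*cam('top'));q=P[105:200,100:180].reshape(-1,3);q=q[(q[:,2]>36)&(q[:,2]<48)];print(len(q),q.mean(0))
E
```

```text
t 17.78 tcp [383.1 353.2 112.3] close -54.0 tilt [-0.002 -0.002 -1.   ] w 35.6 F [-0.4 -0.2 -0.4] q [0.72 0.44 1.93 0.   0.78 1.66] g 30.0
1322 [616.63105241 252.10313584  41.57377457]
```

View pics/w5.png

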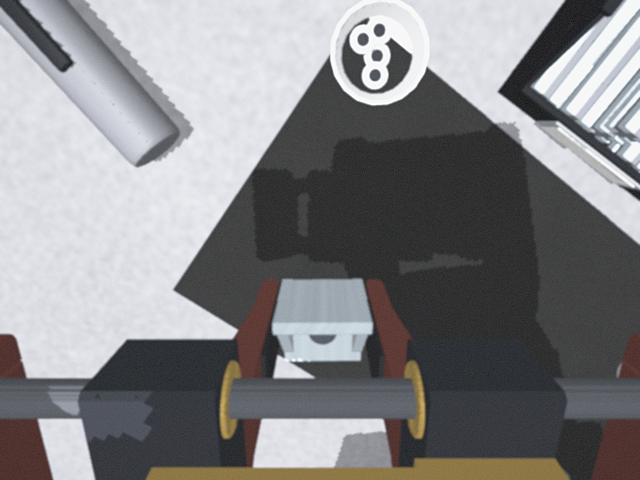

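Bracket held upright at (322,318), gap closed to 36 mm. Carry it to its bin.

>>> servo_tool:
  steps:
    - [[0.015, -0.0285, 0], [0, 0, -2.4], -1]
    - [[0.015, -0.0285, 0], [0, 0, -2.4], -1]
    - [[0.015, -0.0285, 0], [0, 0, -2.4], -1]
    - [[0.015, -0.0285, 0], [0, 0, -2.4], -1]
    - [[0.015, -0.0285, 0], [0, 0, -2.4], -1]
    - [[0.015, -0.0285, 0], [0, 0, -2.4], -1]
    - [[0.015, -0.0285, 0], [0, 0, -2.4], -1]
    - [[0.015, -0.0285, 0], [0, 0, -2.4], -1]

```text
t: 18.55
ee_pos: [503.9, 124.3, 112.6]
orientation: [3.108, 0.456, -0.003]
ft_force: [-0.3, 0.0, -0.8]
width: 36.0
grasp_force: 30.0
```

>>> servo_tool:
  steps:
    - [[0.015, -0.0285, 0], [0, 0, -2.4], -1]
    - [[0.015, -0.0285, 0], [0, 0, -2.4], -1]
    - [[0.015, -0.0285, 0], [0, 0, -2.4], -1]
    - [[0.015, -0.0285, 0], [0, 0, -2.4], -1]
    - [[0.015, -0.0285, 0], [0, 0, -2.4], -1]
    - [[0.015, -0.0285, 0], [0, 0, -2.4], -1]
    - [[0, 0, 0], [0, 0, 0], -1]
    - [[0, 0, 0], [0, 0, 0], -1]

```text
t: 19.22
ee_pos: [593.9, -46.5, 112.4]
orientation: [-3.141, -0.062, 0.003]
ft_force: [-0.7, 0.1, -1.1]
width: 35.9
grasp_force: 30.0
```

```bash
python3 - <<'E'
from h import *
st()
d,f,W=cam('wrist');cv2.imwrite('pics/w6.png',d['color'])
E
```

```text
t 19.22 tcp [593.9 -46.5 112.4] close -87.7 tilt [-0.002  0.    -1.   ] w 35.9 F [-0.7  0.1 -1.1] q [-0.1   0.52  1.76  0.    0.85  1.43] g 30.0
```

View pics/w6.png

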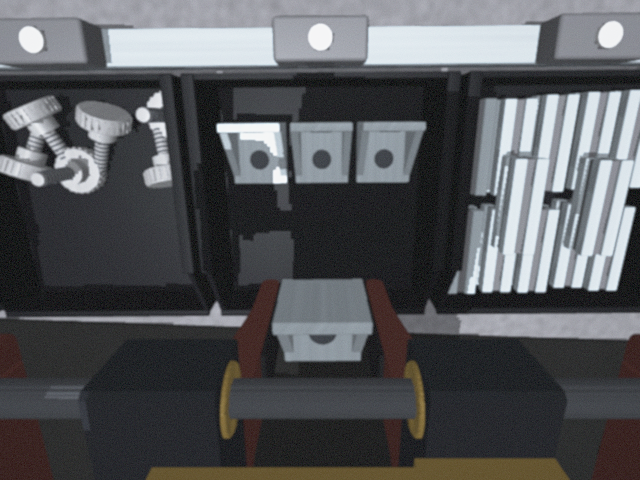

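The bin (320,190) is straight ahead with its three brackets at (322,150). The held one is in line with them. Lower it.

>>> servo_tool:
  steps:
    - [[0, 0, -0.022], [0, 0, 0], -1]
    - [[0, 0, -0.022], [0, 0, 0], -1]
    - [[0, 0, -0.02], [0, 0, 0], -1]
    - [[0, 0, -0.016], [0, 0, 0], -1]
    - [[0, 0, -0.01], [0, 0, 0], -1]
    - [[0, 0, -0.006], [0, 0, 0], -1]
    - [[0, 0, 0], [0, 0, 0], -1]
    - [[0, 0, 0], [0, 0, 0], -1]

```text
t: 19.93
ee_pos: [594.0, -44.6, 17.9]
orientation: [-3.141, -0.067, 0.0]
ft_force: [0.3, 0.8, -0.1]
width: 35.9
grasp_force: 30.0
```

>>> servo_tool:
  steps:
    - [[0, 0, -0.004], [0, 0, 0], -1]
    - [[0, 0, -0.003], [0, 0, 0], -1]
    - [[0, 0, -0.0015], [0, 0, 0], -1]
    - [[0, 0, 0], [0, 0, 0], -1]
    - [[0, 0, 0], [0, 0, 0], -1]
    - [[0, 0, 0], [0, 0, 0], 0.1]
    - [[0, 0, 0], [0, 0, 0], 0.1]
    - [[0, 0, 0], [0, 0, 0], 0.1]

```text
t: 20.6
ee_pos: [594.1, -45.1, 9.3]
orientation: [3.141, 0.066, 0.001]
ft_force: [0.7, -0.3, -1.0]
width: 47.6
grasp_force: 0.0
```

```bash
python3 -c "from h import *;st()"
```

```text
t 20.6 tcp [594.1 -45.1   9.3] close -87.6 tilt [ 0. -0. -1.] w 47.6 F [ 0.7 -0.3 -1. ] q [-0.1   0.69  1.79  0.    0.67  1.43] g 0.0
```

>>> servo_tool:
  steps:
    - [[0, 0, 0.015], [0, 0, 0], 0.1]
    - [[0, 0, 0.03], [0, 0, 0], 0.1]
    - [[0, 0, 0.035], [0, 0, 0], 0.1]
    - [[-0.022, 0.0175, 0.03], [0, 0, 0], 0.1]
    - [[-0.022, 0.0175, 0], [0, 0, 0], 0.1]
    - [[-0.022, 0.0175, 0], [0, 0, 0], 0.1]
    - [[-0.022, 0.0175, 0], [0, 0, 0], 0.1]
    - [[-0.022, 0.0175, 0], [0, 0, 0], 0.1]

```text
t: 21.27
ee_pos: [483.1, 43.0, 119.7]
orientation: [-3.141, -0.065, -0.002]
ft_force: [0.3, 0.6, 0.7]
width: 48.2
grasp_force: 0.0
```

>>> servo_tool:
  steps:
    - [[-0.022, 0.0175, 0], [0, 0, 0], 0.1]
    - [[-0.022, 0.0175, 0], [0, 0, 0], 0.1]
    - [[0, 0, 0], [0, 0, 0], 0.1]
    - [[0, 0, 0], [0, 0, 0], 0.1]
    - [[0, 0, 0], [0, 0, 0], 0.1]
    - [[0, 0, 0], [0, 0, 0], 0.1]
    - [[0, 0, 0], [0, 0, 0], 0.1]
    - [[0, 0, 0], [0, 0, 0], 0.1]

```text
t: 21.93
ee_pos: [440.7, 76.9, 119.1]
orientation: [3.141, 0.064, 0.0]
ft_force: [-0.1, 0.1, -0.5]
width: 48.1
grasp_force: 0.0
```

```bash
python3 - <<'E'
from h import *
st()
d,f,W,P=blobs('wrist',6,18,200,png='pics/w7.png');print('hi')
m=(P[...,2]>40)&(P[...,2]<56)&(np.hypot(P[...,0]-440,P[...,1]-78)<25);print(m.sum(),P[m].mean(0))
P=cloud(*cam('top'));q=P[105:200,262:330].reshape(-1,3);q=q[(q[:,2]>30)&(q[:,2]<48)&(q[:,0]<628)];print(len(q),q.mean(0),cv2.minAreaRect(q[:,:2].astype(np.float32)))
E
```

```text
t 21.93 tcp [440.7  76.9 119.1] close -87.7 tilt [ 0. -0. -1.] w 48.1 F [-0.1  0.1 -0.5] q [ 0.15  0.34  2.09 -0.    0.72  1.68] g 0.0
[ 12   0  65  75 459] [555.3 250.3  12.2] [553.9 250.8] [27.6 59.4] 47.5
[ 90   0  34  75 418] [560.8 215.2  11.9] [561.4 215. ] [18.6 45.6] 70.3
[ 492    0   70   57 3062] [580.3 -47.3  10. ] [581.6 -46.5] [32.7 37.3] 2.9
[300 214  42  42 886] [443.3  77.6  13.2] [440.2  77.3] [29.8 30.3] 0.7
[576 362  46  16 533] [ 335.9 -155.    12.6] [ 334.2 -156. ] [10.1 37.7] 9.5
hi
182 [440.93155382  77.53529696  49.53877466]
283 [565.74791531 -47.79821674  36.10780528] ((575.7723999023438, -47.37097930908203), (61.219261169433594, 127.34910583496094), 2.826915740966797)
```

View pics/w7.png

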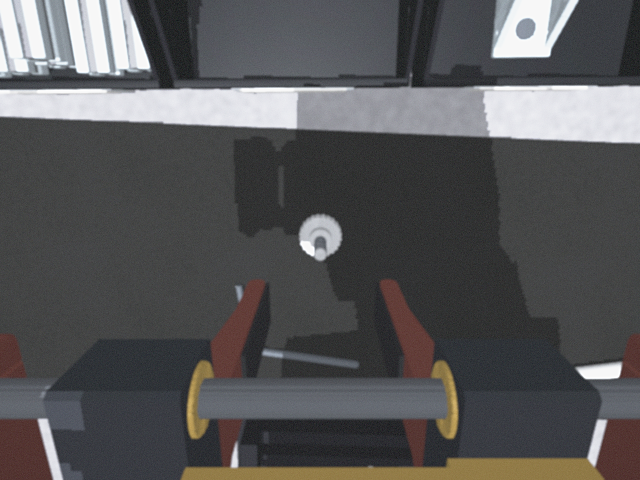

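Screw at (320,237), shank tip (320,255), centred. The bracket stands in its bin at (527,28). Grip the shank.

>>> servo_tool:
  steps:
    - [[0, 0.0005, -0.022], [0, 0, 0], 0.1]
    - [[0, 0, -0.022], [0, 0, 0], 0.1]
    - [[0, 0, -0.022], [0, 0, 0], 0.1]
    - [[0, 0, -0.016], [0, 0, 0], -0.1]
    - [[0, 0, -0.01], [0, 0, 0], -0.3]
    - [[0, 0, -0.006], [0, 0, 0], -0.3]
    - [[0, 0, 0], [0, 0, 0], -1]
    - [[0, 0, 0], [0, 0, 0], -1]

```text
t: 22.7
ee_pos: [440.2, 77.9, 21.4]
orientation: [-3.141, -0.066, -0.0]
ft_force: [0.1, 0.5, -0.5]
width: 20.9
grasp_force: 0.0
```

>>> servo_tool:
  steps:
    - [[0, 0, 0], [0, 0, 0], -1]
    - [[0, 0, 0], [0, 0, 0], -1]
    - [[0, 0, 0], [0, 0, 0], -1]
    - [[0, 0, 0], [0, 0, 0], -1]
    - [[0, 0, 0], [0, 0, 0], -1]
    - [[0, 0, 0], [0, 0, 0], -1]
    - [[0, 0, 0], [0, 0, 0], -1]
    - [[0, 0, 0], [0, 0, 0], -1]

```text
t: 23.37
ee_pos: [440.5, 78.0, 21.8]
orientation: [-3.141, -0.066, -0.002]
ft_force: [-1.2, 0.4, 7.2]
width: 7.2
grasp_force: 30.0
```

```bash
python3 -c "from h import *;st()"
```

```text
t 23.37 tcp [440.5  78.   21.8] close -87.6 tilt [ 0.001  0.    -1.   ] w 7.2 F [-1.2  0.4  7.2] q [ 0.15  0.54  2.12 -0.    0.49  1.68] g 30.0
```

>>> servo_tool:
  steps:
    - [[0, 0, 0.02], [0, 0, 0], -1]
    - [[0, 0, 0.025], [0, 0, 0], -1]
    - [[0, 0, 0.025], [0, 0, 0], -1]
    - [[0.012, 0.002, 0.025], [0, 0, 0], -1]
    - [[0.024, 0.004, 0], [0, 0, 0], -1]
    - [[0.024, 0.004, 0], [0, 0, 0], -1]
    - [[0.024, 0.004, 0], [0, 0, 0], -1]
    - [[0.024, 0.004, 0], [0, 0, 0], -1]

```text
t: 24.03
ee_pos: [549.0, 96.1, 116.6]
orientation: [-3.141, -0.066, -0.001]
ft_force: [-0.4, 0.3, -0.1]
width: 7.1
grasp_force: 30.0
```

>>> servo_tool:
  steps:
    - [[0.02, 0.004, 0], [0, 0, 0], -1]
    - [[0, 0, 0], [0, 0, 0], -1]
    - [[0, 0, 0], [0, 0, 0], -1]
    - [[0, 0, 0], [0, 0, 0], -1]
    - [[0, 0, 0], [0, 0, 0], -1]
    - [[0, 0, 0], [0, 0, 0], -1]
    - [[0, 0, 0], [0, 0, 0], -1]
    - [[0, 0, 0], [0, 0, 0], -1]

```text
t: 24.7
ee_pos: [567.6, 99.8, 116.3]
orientation: [3.141, 0.066, -0.0]
ft_force: [-0.2, -0.2, -1.3]
width: 7.3
grasp_force: 30.0
```

```bash
python3 - <<'E'
from h import *
st()
d,f,W=cam('wrist');cv2.imwrite('pics/w8.png',d['color'])
E
```

```text
t 24.7 tcp [567.6  99.8 116.3] close -87.6 tilt [-0. -0. -1.] w 7.3 F [-0.2 -0.2 -1.3] q [ 0.15  0.5   1.81 -0.    0.84  1.68] g 30.0
```

View pics/w8.png

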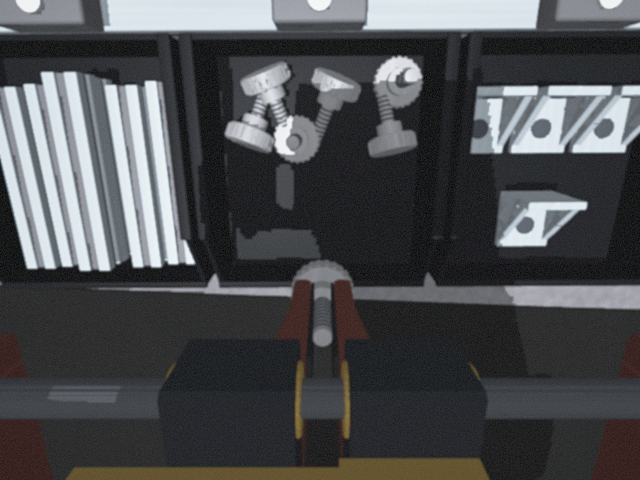

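The screw hangs upright in the fingers at (322,300), in front of the bare floor of its bin (320,215). Bracket stands at (535,220), and the long profile lies on its layer at (90,170). Lower and release.

>>> servo_tool:
  steps:
    - [[0.002, 0, -0.02], [0, 0, 0], -1]
    - [[0, 0, -0.02], [0, 0, 0], -1]
    - [[0, 0, -0.02], [0, 0, 0], -1]
    - [[0, 0, -0.014], [0, 0, 0], -1]
    - [[0, 0, -0.008], [0, 0, 0], -1]
    - [[0, 0, -0.005], [0, 0, 0], -1]
    - [[0, 0, -0.002], [0, 0, 0], -1]
    - [[0, 0, 0], [0, 0, 0], -1]

```text
t: 25.42
ee_pos: [570.2, 100.0, 27.3]
orientation: [-3.141, -0.066, -0.0]
ft_force: [0.1, -0.1, 1.1]
width: 6.9
grasp_force: 30.0
```

>>> servo_tool:
  steps:
    - [[0, 0, -0.001], [0, 0, 0], -1]
    - [[0, 0, 0], [0, 0, 0], -1]
    - [[0, 0, 0], [0, 0, 0], -0.4]
    - [[0, 0, 0], [0, 0, 0], -0.4]
    - [[0, 0, 0], [0, 0, 0], -0.4]
    - [[0, 0, 0.01], [0, 0, 0], -0.4]
    - [[0, 0, 0.02], [0, 0, 0], -0.4]
    - [[0, 0, 0.03], [0, 0, 0], -0.4]

```text
t: 26.08
ee_pos: [568.2, 99.6, 85.4]
orientation: [3.14, 0.066, -0.007]
ft_force: [-0.1, 0.9, -0.0]
width: 25.8
grasp_force: 0.0
```

>>> servo_tool:
  steps:
    - [[0, 0, 0.03], [0, 0, 0], -0.4]
    - [[0, 0, 0.03], [0, 0, 0], -0.4]
    - [[-0.03, 0, 0.03], [0, 0, 0], -0.4]
    - [[-0.04, 0, 0.02], [0, 0, 0], -0.4]
    - [[-0.04, 0, 0], [0, 0, 0], -0.4]
    - [[-0.03, 0, 0], [0, 0, 0], -0.4]
    - [[0, 0, 0], [0, 0, 0], -0.4]
    - [[0, 0, 0], [0, 0, 0], -0.4]

```text
t: 26.75
ee_pos: [432.4, 99.9, 195.3]
orientation: [-3.141, -0.067, -0.002]
ft_force: [0.8, -0.1, 0.0]
width: 26.2
grasp_force: 0.0
```

```bash
python3 - <<'E'
from h import *
st()
d,f,W=cam('scene');cv2.imwrite('pics/s9.png',cv2.resize(d['color'][200:480,100:480],None,fx=2,fy=2,interpolation=cv2.INTER_CUBIC))
a=np.load('top0.npz')['P']
P=cloud(*cam('top'))
for n,b in(('asm',P),('asm0',a)):
    q=b[230:300,415:460].reshape(-1,3);q=q[(q[:,2]>65)&(q[:,2]<80)];print(n,len(q),q.mean(0))
E
```

```text
t 26.75 tcp [432.4  99.9 195.3] close -87.6 tilt [ 0.001  0.    -1.   ] w 26.2 F [ 0.8 -0.1  0. ] q [ 0.2   0.19  2.04 -0.    0.91  1.73] g 0.0
asm 127 [ 436.90216485 -309.31359904   72.63401976]
asm0 129 [ 436.53071788 -309.19965465   72.83034515]
```

View pics/s9.png

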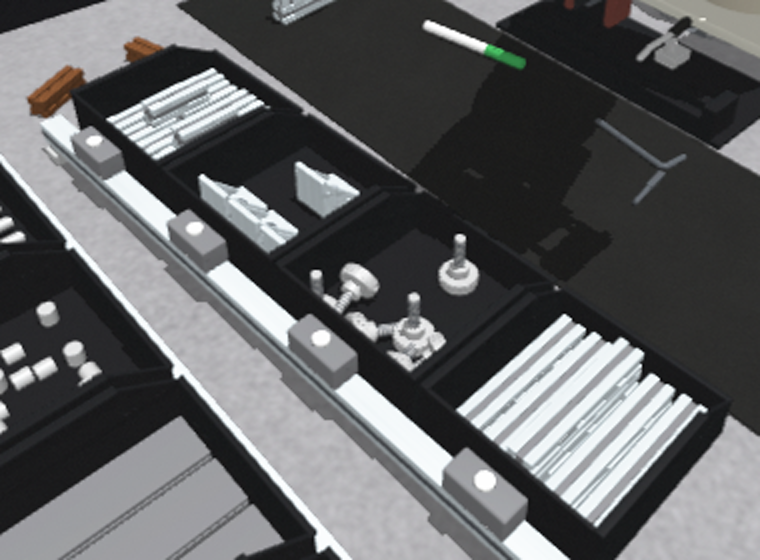

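The enlarged crop shows all parts in place: shorts at (185,105), the bracket upright at (325,190), the screw standing at (459,265), and the long profile on its layer at (590,400). The joint has not moved. Handing in.

```bash
python3 -c "from h import *;print(close_job())"
```

```text
the job is handed in; nothing more can be done
None
```

All five leftovers are back in their matching bins, and the half-built joint stands where it was; I handed the job in at about 27 s of the 131 s allowed, and the interface returned no verdict.

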